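Sweep the loose nuts into the drop-front tray

TASK

Clear the loose nuts off the welding table without picking anything up: press the half-open front flap of the green parts tray down flat so that it makes a ramp, and sweep all three hex nuts up over it into the tray with the fingertips. When they are all in, swing the flap up fully shut so that they stay there (pushing over the red lever at its side moves it). The nuts are only to be pushed, never lifted; leave the gas cups, the welded tee and the red magnet where they are.

Things in the scene. Friction and masses are not known exactly. Their poses are not given: they have to be found in the camera images.
- tray: green sheet-metal parts tray, fixed to the table. Origin: centre of its underside. Own x axis from the open front (x = -52 mm) to the back wall, z up. Inside 104 mm deep (x -52 to +52) by 150 wide (y -75 to +75); floor 4 mm above the table; side and back walls 2 mm thick, 40 mm high; the front is closed only by the flap
- flap (a joint): steel front flap, 46 mm long, 2 mm thick, as wide as the tray, hinged along the floor's front edge (tray x = -52 mm, 4 mm up). 0 rad = upright, fully shut (stop); 1.66 = lying outwards on the table (stop), a ramp from tray x = -98 mm up to the floor. Starts at 0.6 to 1.0. No spring; friction 0.035 N m keeps it where it is left, 1 to 3 N at its edge or lever moves it
- flap_edge (a point): middle of the flap's free edge (inner face), 46 mm from the hinge line
- lever_tip (a point): end of the red round lever (10 mm thick) fixed to the flap outside the tray's +y wall, in the plane tray y = +95 mm. Flap down: it stands up, leaning to the front (tip at tray x = -94 mm, 45 mm up). Pushed to tray +x it goes over and down; flap shut: it slopes up along the wall from its foot (tray x = -51 mm, 16 mm up) to the tip (x = -7 mm, 42 mm up)
- nut_1_center (a point): one of three bare steel M14 hex nuts lying flat on the table, 23 mm across the flats, 27 mm across the corners, 12 mm high, 24 to 48 g; the point is its centre, half-way up (6 mm above its underside), z axis along the bore
- nut_2_center (a point): one of three bare steel M14 hex nuts lying flat on the table, 23 mm across the flats, 27 mm across the corners, 12 mm high, 24 to 48 g; the point is its centre, half-way up (6 mm above its underside), z axis along the bore
- nut_3_center (a point): one of three bare steel M14 hex nuts lying flat on the table, 23 mm across the flats, 27 mm across the corners, 12 mm high, 24 to 48 g; the point is its centre, half-way up (6 mm above its underside), z axis along the bore
- cup_long: loose brittle pink alumina gas cup standing upright, 17 mm diameter, 48 mm high, beside the work; origin: centre of its underside, z up. Not to be disturbed
- cup_short: loose brittle pink alumina gas cup standing upright, 21 mm diameter, 26 mm high, beside the work; origin: centre of its underside, z up. Not to be disturbed
- tee_joint: loose welded steel tee, 60 x 100 mm base, 49 mm high, behind the tray; origin: centre of its underside. Not to be disturbed
- magnet: loose red magnetic corner holder, 58 x 100 x 20 mm, lying flat at the far end of the swept area; origin: centre of its underside. Not to be disturbed

How it is judged (in metres and radians):
On the way, in this order (a step that is already met when the one before it is completed fails the run):
1. the flap is pressed down flat as a ramp (value of joint flap above 1.58 rad), for 0.2 s.
2. all three nuts are in the tray, the flap still down (x of nut_1_center in the frame of tray between -0.04 and 0.052 m and y of nut_1_center in the frame of tray between -0.075 and 0.075 m and height (world z) of each of nut_1_center, nut_2_center, nut_3_center below 0.032 m and x of nut_2_center in the frame of tray between -0.04 and 0.052 m and y of nut_2_center in the frame of tray between -0.075 and 0.075 m and x of nut_3_center in the frame of tray between -0.04 and 0.052 m and y of nut_3_center in the frame of tray between -0.075 and 0.075 m and value of joint flap above 1.4 rad), for 0.2 s.
3. the flap is swung fully shut behind them (value of joint flap below 0.08 rad), for 0.2 s.
At the end, for the whole second after the job is handed in: All three nuts lie at rest inside the tray, behind the flap, and the flap stands upright, shut to within 0.08 rad (x of nut_1_center in the frame of tray between -0.04 and 0.052 m and y of nut_1_center in the frame of tray between -0.075 and 0.075 m and height (world z) of each of nut_1_center, nut_2_center, nut_3_center below 0.032 m and x of nut_2_center in the frame of tray between -0.04 and 0.052 m and y of nut_2_center in the frame of tray between -0.075 and 0.075 m and x of nut_3_center in the frame of tray between -0.04 and 0.052 m and y of nut_3_center in the frame of tray between -0.075 and 0.075 m and linear speed of each of nut_1, nut_2, nut_3 below 0.02 m/s and value of joint flap below 0.08 rad); the robot touches nothing.
It fails at once if a nut is lifted (its centre more than 32 mm above the table) (height (world z) of any of nut_1_center, nut_2_center, nut_3_center above 0.032 m).
It fails at once if a gas cup is moved more than 12 mm or knocked over (distance of any of cup_long, cup_short from where it was at the start of the episode above 0.012 m or angle between any of cup_long, cup_short's own z axis and vertical above 0.4 rad).
It fails at once if the welded tee or the magnet is moved more than 20 mm (distance of any of tee_joint, magnet from where it was at the start of the episode above 0.02 m).
It also fails if it takes over 61 s, if anything falls off the work surface, if the arm or the gripper's body presses on something with over 40 N, if the wrist force passes 120 N, or if a joint passes its speed limit or range.

ROBOT

A 7-joint arm with a two-finger parallel gripper is mounted at the origin on a cart in front of the work surface, level with it; the furniture and walls round the work are solid. World frame = base frame: x ahead of the robot, y to its left, z up, the work surface at z = 0. Lengths are in mm, angles in rad, forces in N, time in s.
With the tool pointing down it reaches from about 400 to 875 mm from the base axis. Payload 4.4 kg.
Tool frame: the origin (TCP) lies between the finger pads; the fingertips stand 22 mm ahead of it and the grasp point (between the pads) lies 3 mm ahead of it; z points along the fingers, y is the line along which they close (so a half turn about z gives the same grasp; the last joint's range is limited). The gripper opens to 85 mm and grips with 20 to 120 N. Pads are 22 mm wide; open, the fingers measure 114 mm over their backs; the gripper's body (76 mm by 85 mm) begins 54 mm behind the grasp point. The pads swing forward as they close: fully open they stand 13 mm farther back than shut.
Start: joints at [1.217, 0.628, 0.038, 1.517, -0.027, 0.996, -0.02], TCP at [184.525, -623.272, 253.313] pointing down, gripper open.
Joint ranges: [-3.06, 3.06], [-0.37, 2.12], [-1.25, 1.32], [0.18, 2.47], [-1.1, 4.24], [0.23, 1.98], [-2.94, 2.94]. Speed limits (rad/s): [2.57, 2.57, 3.14, 3.14, 3.14, 3.14, 3.14].

INTERFACE

Orientations are given as [roll, pitch, yaw] about the fixed x, y, z axes, in that order (R = Rz(yaw) Ry(pitch) Rx(roll)).
In Python, from cell import ctrl gives the robot as it stands.
- The arm moves only by the tool step_arm, never from a script. Its argument "plan" is a list of rows, each an object of numbers: "dx", "dy", "dz": the shift along the tool's x, y, z scaled (see below); "ax", "ay", "az": the turn, a rotation vector about the tool's x, y, z scaled (see below); "gripper": the opening, from 0 (shut) to 1 (fully open). A call has 1 to 20 rows; each row shifts and turns the commanded pose from where the row before left it, along the tool's axes as they then stand; what a row does not reach is not made up. The controller multiplies each number of a shift by 0.3 m and each number of a turn by 90 degrees. A row lasts 1/8 s, in which the tool goes at most 62.5 mm and 10.7 degrees, less where a joint would pass 70% of its speed; a pose out of reach is approached as far as the arm can. A call with a number of a shift or a turn outside -1 to 1 is refused whole. A call with a gripper value outside its range is refused whole. The fingers move at their own pace and stop on an object; the grip force is fixed at half the most. Time passes only in rows, so rows that do not move let the fingers close. It gives the time, the measured TCP pose, the force, the opening and the grip force at its end, in the units of the state.
- ctrl.read_state(): the state, without advancing time (a new reading comes with each control period).
- ctrl.get_image(name): name is "side" or "top" or "wrist"; returns a dict with "color" (420x560x3 uint8, red, green, blue), "range_z" (420x560 float32, mm along the optical axis (not along the pixel's ray), 0 where there is no reading), "fx", "fy", "cx", "cy" (pixels), "T" (4x4, takes a point from camera to world coordinates); the wrist camera has in their place "T_tool_cam" (4x4, takes a point from camera to tool coordinates, whose origin is the TCP and whose axes are the flange's). Camera axes: x right, y down, z forward; pixel columns grow to the right and rows downward; lengths in mm; the calibration is good to about 2 mm. A picture is of the moment at which its call begins: read the wrist's pose just before it.
- ctrl.finish_job(): hands the job in; it is judged then, once.
The state is a dict: "clock": time; "qpos": joint angles; "qd": joint speeds; "tau": joint torques, N m; "eef_pos": TCP position; "tool_rot": TCP orientation; "force": force on the tool from outside, world axes, zero at the start; "torque": the same for the moment, N m; "width": finger opening in mm; "gripper_force": force on a finger pad.
Only numpy, scipy, OpenCV 4.12 (cv2) and the standard library are available. Lean on these libraries where they do the work, as an engineer would, in place of code of your own. Each camera call takes 0.05 s, during which the arm holds its last target. There are 200 camera calls.

## Working session

There is one attempt and no reset: what is moved stays moved. The work goes in short steps, Python scripts to look and compute and a tool call to move; the robot and the scene stay as the last step left them, time stands still between calls to the robot, and variables do not carry over. Pictures are saved under pics/ and viewed, at most 10 in all, crops included, and the job is handed in when it is done.

Besides the shell and the picture viewer there is one more tool, called after "Emit:" in YAML: its name, and indented under it one key for each argument. step_arm: Moves the arm, as the interface text tells. Shifts and turns lie within -1 to 1; 1 stands for 0.3 m of shift or 90 degrees of turn. Its arguments: {"type":"object","properties":{"plan":{"type":"array"}},"required":["plan"]}

```bash
ls; mkdir -p pics
cat > h.py <<'E'
import numpy as np, cv2
from cell import ctrl
def unproj(im, u, v, z=None):
    """pixel -> world; by range if z None, else ray to plane z"""
    T=im["T"]; d=np.array([(u-im["cx"])/im["fx"],(v-im["cy"])/im["fy"],1.])
    if z is None: s=im["range_z"][int(v),int(u)]; return T[:3,:3]@(d*s)+T[:3,3]
    w=T[:3,:3]@d; return T[:3,3]+w*(z-T[2,3])/w[2]
def cloud(im):
    v,u=np.mgrid[:420,:560]; s=im["range_z"]
    P=np.stack([(u-im["cx"])/im["fx"]*s,(v-im["cy"])/im["fy"]*s,s],-1)
    return P@im["T"][:3,:3].T+im["T"][:3,3]
def save(im,name): cv2.imwrite("pics/"+name,cv2.cvtColor(im["color"],cv2.COLOR_RGB2BGR))
E
python3 - <<'E'
from h import *
s=ctrl.read_state(); print(s["clock"],s["eef_pos"],s["tool_rot"],s["width"])
a=ctrl.get_image("top"); b=ctrl.get_image("side")
np.savez("im0.npz",**{k:a[k] for k in a}); 
cv2.imwrite("pics/a.png",cv2.cvtColor(a["color"],cv2.COLOR_RGB2BGR)); save(b,"b.png")
print(a["T"],a["fx"],b["T"])
E
```

```text
pics
0.0 [ 184.35112554 -622.65723815  252.38963807] [-3.13962199e+00  1.83590581e-07  2.87803428e-01] 85.41865183813486
[[ 8.58011182e-03 -9.85750126e-01  1.67997233e-01  3.50249005e+02]
 [-9.99963151e-01 -8.41084216e-03  1.71911716e-03  1.19920040e+02]
 [-2.81621746e-04 -1.68005793e-01 -9.85785968e-01  1.26938537e+03]
 [ 0.00000000e+00  0.00000000e+00  0.00000000e+00  1.00000000e+00]] 449.7971576370902 [[-8.35725712e-01 -2.61879236e-01  4.82681882e-01  7.77007192e+01]
 [-5.49128247e-01  4.05812968e-01 -7.30598388e-01  8.62138182e+02]
 [-4.55001967e-03 -8.75634114e-01 -4.82953617e-01  5.38544603e+02]
 [ 0.00000000e+00  0.00000000e+00  0.00000000e+00  1.00000000e+00]]
```

View pics/a.png

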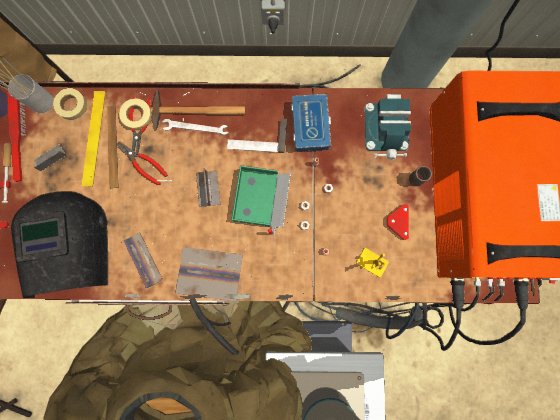

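View pics/b.png

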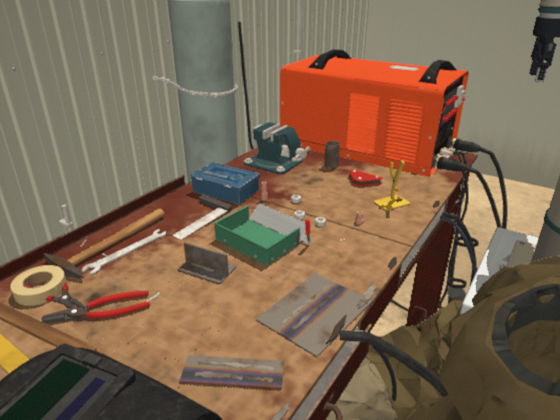

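The top view shows the tray at about (258,196), open towards image right (−y). The nuts are at (328,188), (306,205) and (305,225), the cups at (316,160) and (323,252), the magnet at (397,222) and the red lever at (269,231).

Run:
```python
from h import *
d=dict(np.load("im0.npz")); im=d
c=d["color"]; hsv=cv2.cvtColor(c,cv2.COLOR_RGB2HSV); W=cloud(d)
x0,y0,x1,y1=190,140,420,270
z=cv2.cvtColor(c[y0:y1,x0:x1],cv2.COLOR_RGB2BGR); cv2.imwrite("pics/c.png",cv2.resize(z,None,fx=3.4,fy=3.4,interpolation=cv2.INTER_CUBIC))
# green tray: by height of top rim
g=((hsv[...,0]>60)&(hsv[...,0]<90)&(hsv[...,1]>90)).astype(np.uint8); g[:, :215]=0; g[:,300:]=0; g[:150]=0;g[240:]=0
cs,_=cv2.findContours(g,cv2.RETR_EXTERNAL,cv2.CHAIN_APPROX_NONE); k=max(cs,key=cv2.contourArea)
r=cv2.minAreaRect(k); print("tray rect",r); 
fl=(g>0)&(W[...,2]<15)
P=W[fl]; print("floor pts",len(P),P.mean(0),cv2.minAreaRect(P[:,:2].astype(np.float32)))
P=W[(g>0)&(W[...,2]>28)]; print("rim",len(P),cv2.minAreaRect(P[:,:2].astype(np.float32)),np.median(P[:,2]))
# blobs above table
for n,(u,v,zz) in dict(n1=(328,188,12),n2=(306,205,12),n3=(305,225,12),cupA=(316,160,26),cupB=(323,252,26),mag=(397,222,20)).items():
    print(n,unproj(d,u,v,zz).round(1),W[v-4:v+5,u-4:u+5,2].max().round(1))
m=(hsv[...,1]<60)&(hsv[...,2]>120); m[:, :296]=0;m[:,340:]=0;m[:178]=0;m[235:]=0
n,l,st,ce=cv2.connectedComponentsWithStats(m.astype(np.uint8))
for i in range(1,n):
    if st[i,4]>15: print("nutblob",ce[i],st[i],unproj(d,*ce[i],10).round(1))
```

```text
tray rect ((254.4399871826172, 195.4199981689453), (38.608036041259766, 55.57859802246094), 8.130102157592773)
floor pts 1737 [582.12512863 192.57951326   3.91281848] ((578.67333984375, 193.59524536132812), (103.74333953857422, 153.1510467529297), 82.44692993164062)
rim 193 ((504.4586486816406, 191.44866943359375), (315.3477783203125, 127.05755615234375), 2.9386372566223145) 41.12790000136124
n1 [605.  -13.2  12. ] 20.1
n2 [555.4  49.5  12. ] 16.9
n3 [498.4  52.4  12. ] 1269.4
cupA [683.2  21.7  26. ] 51.5
cupB [422.5   3.7  26. ] 31.5
mag [ 508.1 -204.4   20. ] 25.1
nutblob [313.  204.5] [313 178   1  54  54] [557.3  29.5  10. ]
nutblob [328.04 187.88] [324 184   9   9  50] [605.8 -13.6  10. ]
nutblob [304.68888889 205.13333333] [301 201   9   9  45] [555.3  53.1  10. ]
nutblob [304.5        225.09090909] [301 221   8   9  44] [498.4  53.7  10. ]
```

View pics/c.png

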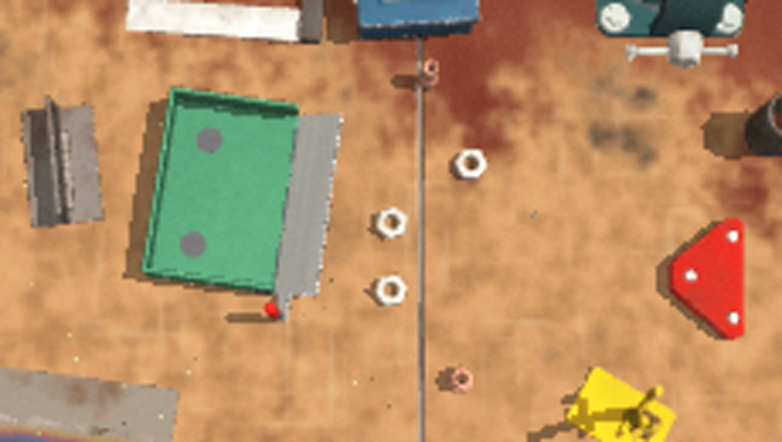

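Tray yaw comes out at about 82.4°, with its origin near (579, 194). Before moving I'll check clearance to the welder, plus the flap, lever and cups in the tray frame.

```bash
cat >> h.py <<'E'
O=np.array([579,193.6]); A=np.deg2rad(82.45); RT=np.array([[np.cos(A),np.sin(A)],[-np.sin(A),np.cos(A)]])
def tr(p): p=np.asarray(p); return np.concatenate([(p[...,:2]-O)@RT.T,p[...,2:]],-1)
def tcp(): s=ctrl.read_state(); print("t",round(s["clock"],2),"tray xyz",tr(s["eef_pos"]).round(1),"world",s["eef_pos"].round(1),"yaw-off deg",np.round(np.rad2deg(s["tool_rot"])-[180,0,82.45],1),"w",round(s["width"],1),"F",np.round(s["force"],1))
E
python3 - <<'E'
from h import *
d=dict(np.load("im0.npz")); W=cloud(d); hsv=cv2.cvtColor(d["color"],cv2.COLOR_RGB2HSV)
b=ctrl.get_image("side"); V=cloud(b)
for X in(W,V):
    m=(X[...,2]>60)&(X[...,1]<-150)&(X[...,0]>230)&(X[...,0]<900)&(X[...,2]<450)
    P=X[m]; print(len(P),np.percentile(P,[1,50,99],axis=0).round(0))
    P=X[m&(X[...,0]<450)&(X[...,2]>100)]; print("near", len(P), np.percentile(P,[1,50,99],axis=0).round(0) if len(P) else 0)
T=tr(W); 
m=(T[...,0]<-53)&(T[...,0]>-115)&(abs(T[...,1])<70)&(T[...,2]>6)
P=T[m];print("flap", len(P),np.polyfit(P[:,0],P[:,2],1),P.min(0),P.max(0))
red=((hsv[...,0]<6)|(hsv[...,0]>174))&(hsv[...,1]>180)&(hsv[...,2]>120)
v,u=np.nonzero(red); k=(u>260)&(u<280)&(v>222)&(v<240); print("lever",T[v[k],u[k]].mean(0))
for n,(u,v) in dict(cA=(316,160),cB=(324,251)).items():
    R=T[v-6:v+7,u-6:u+7].reshape(-1,3); R=R[(R[:,2]>10)&(R[:,2]<100)]; print(n,R.mean(0),R.max(0))
for n,p in dict(n1=(605.8,-13.6,10),n2=(555.3,53.1,10),n3=(498.4,53.7,10)).items(): print(n,tr(p))
tcp()
E
```

```text
26778 [[ 357. -527.   64.]
 [ 608. -371.  257.]
 [ 842. -167.  295.]]
near 4777 [[ 355. -507.  110.]
 [ 402. -376.  257.]
 [ 449. -304.  297.]]
20760 [[  354. -2361.    62.]
 [  570.  -310.   185.]
 [  870.  -161.   312.]]
near 4686 [[  351. -2356.   102.]
 [  392.  -343.   204.]
 [  448.  -302.   310.]]
flap 576 [ -0.71050087 -32.04862552] [-113.20420647  -69.62913154    6.05749585] [-53.16514125  69.92459283  36.67966368]
lever [-55.86966888  96.29758168  61.98861576]
cA [-156.46009026 -119.7333019    30.43352943] [-149.1521194  -113.76334793   51.45063892]
cB [-214.43882522  126.46220611   20.87259368] [-206.48620877  134.31692754   31.47929569]
n1 [-201.88240787  -53.79194541   10.        ]
n2 [-142.39592104    5.03405126   10.        ]
n3 [-149.27729001   61.51959597   10.        ]
t 0.15 tray xyz [-861.2  283.9  252.6] world [ 184.4 -622.8  252.6] yaw-off deg [-359.9    0.   -66. ] w 85.2 F [-0.4 -0.4 -0.9]
```

Emit:
step_arm:
  plan:
    - {"dz": -0.18,"az": -0.105,"gripper": 0.18}
    - {"dz": -0.18,"az": -0.105,"gripper": 0.18}
    - {"dz": -0.18,"az": -0.105,"gripper": 0.18}
    - {"az": -0.105,"gripper": 0.18}
    - {"az": -0.105,"gripper": 0.18}
    - {"az": -0.105,"gripper": 0.18}
    - {"az": -0.103,"gripper": 0.18}
    - {"dx": 0.185,"dy": 0.068,"gripper": 0.18}
    - {"dx": 0.185,"dy": 0.068,"gripper": 0.18}
    - {"dx": 0.185,"dy": 0.068,"gripper": 0.18}
    - {"dx": 0.185,"dy": 0.068,"gripper": 0.18}
    - {"dx": 0.185,"dy": 0.068,"gripper": 0.18}
    - {"dx": 0.185,"dy": 0.068,"gripper": 0.18}
    - {"dx": 0.185,"dy": 0.068,"gripper": 0.18}
    - {"dx": 0.185,"dy": 0.068,"gripper": 0.18}
    - {"dx": 0.185,"dy": 0.068,"gripper": 0.18}
    - {"dx": 0.185,"dy": 0.068,"gripper": 0.18}
    - {"dx": 0.185,"dy": 0.068,"gripper": 0.18}
    - {"dx": 0.185,"dy": 0.068,"gripper": 0.18}

```text
invalid input
```

```bash
python3 -c "
from h import *
tcp()"
```

```text
t 0.15 tray xyz [-861.2  283.9  252.6] world [ 184.4 -622.8  252.6] yaw-off deg [-359.9    0.   -66. ] w 85.2 F [-0.4 -0.4 -0.9]
```

Emit:
step_arm:
  plan:
    - {"dx": 0,"dy": 0,"dz": -0.18,"ax": 0,"ay": 0,"az": -0.105,"gripper": 0.18}
    - {"dx": 0,"dy": 0,"dz": -0.18,"ax": 0,"ay": 0,"az": -0.105,"gripper": 0.18}
    - {"dx": 0,"dy": 0,"dz": -0.18,"ax": 0,"ay": 0,"az": -0.105,"gripper": 0.18}
    - {"dx": 0,"dy": 0,"dz": 0,"ax": 0,"ay": 0,"az": -0.105,"gripper": 0.18}
    - {"dx": 0,"dy": 0,"dz": 0,"ax": 0,"ay": 0,"az": -0.105,"gripper": 0.18}
    - {"dx": 0,"dy": 0,"dz": 0,"ax": 0,"ay": 0,"az": -0.105,"gripper": 0.18}
    - {"dx": 0,"dy": 0,"dz": 0,"ax": 0,"ay": 0,"az": -0.103,"gripper": 0.18}

```text
clock: 1.02
eef_pos: [184.4, -623.1, 414.9]
tool_rot: [-3.141, -0.001, 1.444]
force: [0.4, -0.9, 0.8]
width: 15.5
gripper_force: 0.0
```

```bash
python3 -c "
from h import *
tcp()"
```

```text
t 1.02 tray xyz [-861.4  283.9  414.9] world [ 184.4 -623.1  414.9] yaw-off deg [-3.6e+02 -0.0e+00  3.0e-01] w 15.5 F [ 0.4 -0.9  0.8]
```

Emit:
step_arm:
  plan:
    - {"dx": 0.185,"dy": 0.068,"dz": 0,"ax": 0,"ay": 0,"az": 0,"gripper": 0.18}
    - {"dx": 0.185,"dy": 0.068,"dz": 0,"ax": 0,"ay": 0,"az": 0,"gripper": 0.18}
    - {"dx": 0.185,"dy": 0.068,"dz": 0,"ax": 0,"ay": 0,"az": 0,"gripper": 0.18}
    - {"dx": 0.185,"dy": 0.068,"dz": 0,"ax": 0,"ay": 0,"az": 0,"gripper": 0.18}
    - {"dx": 0.185,"dy": 0.068,"dz": 0,"ax": 0,"ay": 0,"az": 0,"gripper": 0.18}
    - {"dx": 0.185,"dy": 0.068,"dz": 0,"ax": 0,"ay": 0,"az": 0,"gripper": 0.18}
    - {"dx": 0.185,"dy": 0.068,"dz": 0,"ax": 0,"ay": 0,"az": 0,"gripper": 0.18}
    - {"dx": 0.185,"dy": 0.068,"dz": 0,"ax": 0,"ay": 0,"az": 0,"gripper": 0.18}
    - {"dx": 0.185,"dy": 0.068,"dz": 0,"ax": 0,"ay": 0,"az": 0,"gripper": 0.18}
    - {"dx": 0.185,"dy": 0.068,"dz": 0,"ax": 0,"ay": 0,"az": 0,"gripper": 0.18}
    - {"dx": 0.185,"dy": 0.068,"dz": 0,"ax": 0,"ay": 0,"az": 0,"gripper": 0.18}
    - {"dx": 0.185,"dy": 0.068,"dz": 0,"ax": 0,"ay": 0,"az": 0,"gripper": 0.18}
    - {"dx": 0.185,"dy": 0.068,"dz": 0,"ax": 0,"ay": 0,"az": 0,"gripper": 0.18}
    - {"dx": 0.185,"dy": 0.068,"dz": 0,"ax": 0,"ay": 0,"az": 0,"gripper": 0.18}
    - {"dx": 0,"dy": 0,"dz": 0.2,"ax": 0,"ay": 0,"az": 0,"gripper": 0.18}
    - {"dx": 0,"dy": 0,"dz": 0.2,"ax": 0,"ay": 0,"az": 0,"gripper": 0.18}
    - {"dx": 0,"dy": 0,"dz": 0.1,"ax": 0,"ay": 0,"az": 0,"gripper": 0.18}
    - {"dx": 0,"dy": 0,"dz": 0,"ax": 0,"ay": 0,"az": 0,"gripper": 0.18}

```text
clock: 3.28
eef_pos: [568.0, 108.8, 262.9]
tool_rot: [-3.136, 0.002, 1.439]
force: [-0.5, 0.8, 0.5]
width: 15.3
gripper_force: 0.0
```

Run:
```python
from h import *
tcp()
s=ctrl.read_state(); w=ctrl.get_image("wrist"); save(w,"w1.png")
from scipy.spatial.transform import Rotation as R
T=np.eye(4);T[:3,:3]=R.from_euler("xyz",s["tool_rot"]).as_matrix();T[:3,3]=s["eef_pos"]
w["T"]=T@w["T_tool_cam"]; np.savez("w1.npz",**w); print(w["T"])
```

```text
t 3.27 tray xyz [-8.550e+01 -2.000e-01  2.629e+02] world [568.  108.8 262.9] yaw-off deg [-3.597e+02  1.000e-01  0.000e+00] w 15.3 F [-0.5  0.8  0.5]
[[ 9.91195177e-01 -1.25292402e-01 -4.28244738e-02  5.78046869e+02]
 [-1.32266971e-01 -9.51888349e-01 -2.76430859e-01  1.78363444e+02]
 [-6.12943136e-03  2.79661197e-01 -9.60079187e-01  3.83296357e+02]
 [ 0.00000000e+00  0.00000000e+00  0.00000000e+00  1.00000000e+00]]
```

View pics/w1.png

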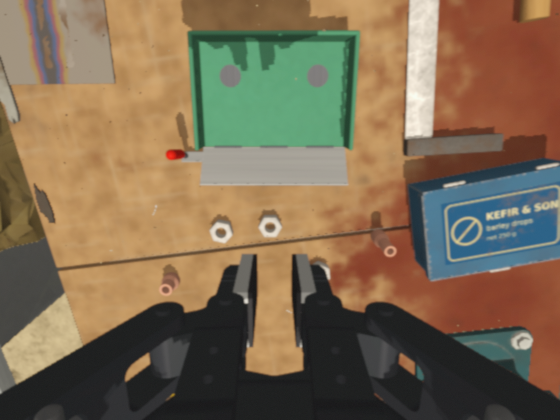

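The wrist view shows the tray square to the tool. The flap spans (200–348, 150–185), nuts are at (221,231), (270,225) and about (322,270) partly behind a finger, and the cups at (170,284) and (388,247). I'll refine the positions from this image.

Run:
```python
from h import *
d=dict(np.load("w1.npz"))
for n,u,v,z in [("n3",221,231,12),("n2",270,225,12),("n1",322,270,12),("hingeL",199,149,4),("hingeR",354,149,4),("rimBL",192,33,40),("rimBR",358,33,40),("frontRimL",200,149,40),("cA base",378,235,0),("cB base",175,272,0)]:
    print(n,tr(unproj(d,u,v,z)).round(1))
P=tr(cloud(d)); F=P[160:183,230:320].reshape(-1,3); F=F[(F[:,2]>0)&(F[:,2]<60)]; print(np.polyfit(F[:,0],F[:,2],1),F.min(0),F.max(0))
```

```text
n3 [-147.8   62.1   12. ]
n2 [-140.5    5.9   12. ]
n1 [-196.5  -55.4   12. ]
hingeL [-55.6  83.4   4. ]
hingeR [-55.6 -85.9   4. ]
rimBL [52.2 75.2 40. ]
rimBR [ 51.9 -74.8  40. ]
frontRimL [-51.8  74.4  40. ]
cA base [-156.8 -121.6    0. ]
cB base [-205.5  123.     0. ]
[ -0.7976075  -38.16419682] [-87.09962277 -46.8374234   12.62137013] [-65.85361503  48.52860682  34.0666065 ]
```

Emit:
step_arm:
  plan:
    - {"dx": 0,"dy": 0,"dz": 0.17,"ax": 0,"ay": 0,"az": 0,"gripper": 0.18}
    - {"dx": 0,"dy": 0,"dz": 0.17,"ax": 0,"ay": 0,"az": 0,"gripper": 0.18}
    - {"dx": 0,"dy": 0,"dz": 0.17,"ax": 0,"ay": 0,"az": 0,"gripper": 0.18}
    - {"dx": 0,"dy": 0,"dz": 0.15,"ax": 0,"ay": 0,"az": 0,"gripper": 0.18}
    - {"dx": 0,"dy": 0,"dz": 0.03,"ax": 0,"ay": 0,"az": 0,"gripper": 0.18}
    - {"dx": 0,"dy": 0,"dz": 0.03,"ax": 0,"ay": 0,"az": 0,"gripper": 0.18}
    - {"dx": 0,"dy": 0,"dz": 0.03,"ax": 0,"ay": 0,"az": 0,"gripper": 0.18}
    - {"dx": 0,"dy": 0,"dz": 0.03,"ax": 0,"ay": 0,"az": 0,"gripper": 0.18}
    - {"dx": 0,"dy": 0,"dz": 0,"ax": 0,"ay": 0,"az": 0,"gripper": 0.18}

```text
clock: 4.45
eef_pos: [569.5, 109.5, 31.2]
tool_rot: [-3.141, 0.0, 1.439]
force: [0.5, -0.6, -0.3]
width: 15.7
gripper_force: 0.0
```

```bash
python3 -c "
from h import *
tcp()"
```

```text
t 4.45 tray xyz [-84.6  -1.7  31.2] world [569.5 109.5  31.2] yaw-off deg [-360.    0.    0.] w 15.7 F [ 0.5 -0.6 -0.3]
```

Emit:
step_arm:
  plan:
    - {"dx": 0,"dy": 0,"dz": 0.01,"ax": 0,"ay": 0,"az": 0,"gripper": 0.18}
    - {"dx": 0,"dy": 0,"dz": 0.01,"ax": 0,"ay": 0,"az": 0,"gripper": 0.18}
    - {"dx": 0,"dy": 0,"dz": 0.005,"ax": 0,"ay": 0,"az": 0,"gripper": 0.18}
    - {"dx": 0,"dy": 0,"dz": 0,"ax": 0,"ay": 0,"az": 0,"gripper": 0.18}

```text
clock: 4.95
eef_pos: [569.8, 109.7, 24.1]
tool_rot: [3.141, -0.0, 1.439]
force: [0.4, -0.6, 1.9]
width: 15.5
gripper_force: 1.1
```

```bash
python3 -c "
from h import *
tcp()"
```

```text
t 4.95 tray xyz [-84.4  -2.   24.1] world [569.8 109.7  24.1] yaw-off deg [-0. -0.  0.] w 15.5 F [ 0.4 -0.6  1.9]
```

Emit:
step_arm:
  plan:
    - {"dx": 0,"dy": 0,"dz": 0.005,"ax": 0,"ay": 0,"az": 0,"gripper": 0.18}
    - {"dx": 0,"dy": 0,"dz": 0.004,"ax": 0,"ay": 0,"az": 0,"gripper": 0.18}
    - {"dx": 0,"dy": 0,"dz": 0,"ax": 0,"ay": 0,"az": 0,"gripper": 0.18}
    - {"dx": 0,"dy": 0,"dz": 0,"ax": 0,"ay": 0,"az": 0,"gripper": 0.18}

```text
clock: 5.45
eef_pos: [570.0, 109.7, 23.6]
tool_rot: [3.14, 0.0, 1.439]
force: [-5.6, -2.8, 22.3]
width: 15.0
gripper_force: 11.0
```

```bash
python3 -c "
from h import *
tcp()"
```

```text
t 5.45 tray xyz [-84.4  -2.1  23.6] world [570.  109.7  23.6] yaw-off deg [-0.1  0.   0. ] w 15.0 F [-5.6 -2.8 22.3]
```

Emit:
step_arm:
  plan:
    - {"dx": 0,"dy": 0,"dz": -0.12,"ax": 0,"ay": 0,"az": 0,"gripper": 0.18}
    - {"dx": -0.155,"dy": -0.012,"dz": 0,"ax": 0,"ay": 0,"az": 0,"gripper": 0.18}
    - {"dx": -0.155,"dy": -0.012,"dz": 0,"ax": 0,"ay": 0,"az": 0,"gripper": 0.18}
    - {"dx": 0,"dy": 0,"dz": 0.05,"ax": 0,"ay": 0,"az": 0,"gripper": 0.18}
    - {"dx": 0,"dy": 0,"dz": 0.045,"ax": 0,"ay": 0,"az": 0,"gripper": 0.18}
    - {"dx": 0,"dy": 0,"dz": 0,"ax": 0,"ay": 0,"az": 0,"gripper": 0.18}

```text
clock: 6.2
eef_pos: [549.6, 20.0, 27.3]
tool_rot: [-3.139, -0.001, 1.441]
force: [-0.7, 0.6, 0.3]
width: 15.3
gripper_force: 0.0
```

```bash
python3 -c "
from h import *
tcp()"
```

```text
t 6.2 tray xyz [-176.     6.4   27.3] world [549.6  20.   27.3] yaw-off deg [-3.599e+02 -0.000e+00  1.000e-01] w 15.3 F [-0.7  0.6  0.3]
```

Emit:
step_arm:
  plan:
    - {"dx": 0.05,"dy": 0,"dz": -0.005,"ax": 0,"ay": 0,"az": 0,"gripper": 0.18}
    - {"dx": 0.055,"dy": 0,"dz": 0,"ax": 0,"ay": 0,"az": 0,"gripper": 0.18}
    - {"dx": 0.055,"dy": 0,"dz": 0,"ax": 0,"ay": 0,"az": 0,"gripper": 0.18}
    - {"dx": 0.055,"dy": 0,"dz": 0,"ax": 0,"ay": 0,"az": 0,"gripper": 0.18}
    - {"dx": 0.055,"dy": 0,"dz": -0.003,"ax": 0,"ay": 0,"az": 0,"gripper": 0.18}
    - {"dx": 0.055,"dy": 0,"dz": -0.003,"ax": 0,"ay": 0,"az": 0,"gripper": 0.18}
    - {"dx": 0.055,"dy": 0,"dz": 0,"ax": 0,"ay": 0,"az": 0,"gripper": 0.18}
    - {"dx": 0.055,"dy": 0,"dz": 0,"ax": 0,"ay": 0,"az": 0,"gripper": 0.18}
    - {"dx": 0.055,"dy": 0,"dz": 0,"ax": 0,"ay": 0,"az": 0,"gripper": 0.18}
    - {"dx": 0.055,"dy": 0,"dz": 0,"ax": 0,"ay": 0,"az": 0,"gripper": 0.18}
    - {"dx": 0,"dy": 0,"dz": 0,"ax": 0,"ay": 0,"az": 0,"gripper": 0.18}

```text
clock: 7.58
eef_pos: [571.8, 183.2, 32.0]
tool_rot: [3.141, -0.002, 1.442]
force: [-0.0, -0.2, -0.2]
width: 15.5
gripper_force: 0.0
```

Run:
```python
from h import *
tcp(); a=ctrl.get_image("top"); c=a["color"][140:270,190:420]; cv2.imwrite("pics/d.png",cv2.cvtColor(cv2.resize(c,None,fx=3.4,fy=3.4,interpolation=cv2.INTER_CUBIC),cv2.COLOR_RGB2BGR))
```

```text
t 7.58 tray xyz [-11.3   5.8  32. ] world [571.8 183.2  32. ] yaw-off deg [-0.  -0.1  0.2] w 15.5 F [-0.  -0.2 -0.2]
```

View pics/d.png

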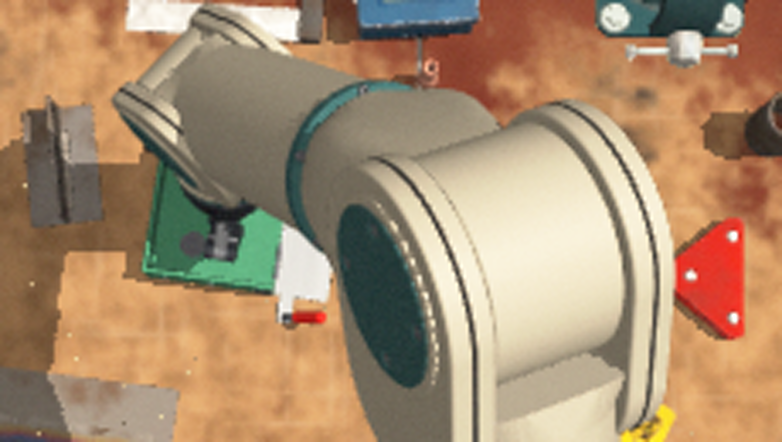

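Emit:
step_arm:
  plan:
    - {"dx": 0,"dy": 0,"dz": -0.2,"ax": 0,"ay": 0,"az": 0,"gripper": 0.18}
    - {"dx": -0.194,"dy": -0.068,"dz": -0.1,"ax": 0,"ay": 0,"az": 0,"gripper": 0.18}
    - {"dx": -0.194,"dy": -0.068,"dz": 0,"ax": 0,"ay": 0,"az": 0,"gripper": 0.18}
    - {"dx": -0.194,"dy": -0.068,"dz": 0,"ax": 0,"ay": 0,"az": 0,"gripper": 0.18}
    - {"dx": 0,"dy": 0,"dz": 0,"ax": 0,"ay": 0,"az": 0.085,"gripper": 0.18}
    - {"dx": 0,"dy": 0,"dz": 0,"ax": 0,"ay": 0,"az": 0,"gripper": 0.18}

```text
clock: 8.38
eef_pos: [490.6, 19.0, 119.4]
tool_rot: [3.141, 0.0, 1.305]
force: [-0.1, -0.1, 0.3]
width: 15.5
gripper_force: 0.0
```

```bash
cat >> h.py <<'E'
from scipy.spatial.transform import Rotation as R
def wrist():
    s=ctrl.read_state(); w=ctrl.get_image("wrist")
    T=np.eye(4);T[:3,:3]=R.from_euler("xyz",s["tool_rot"]).as_matrix();T[:3,3]=s["eef_pos"]
    w["T"]=T@w["T_tool_cam"]; return w
E
python3 - <<'E'
from h import *
tcp(); w=wrist(); np.savez("w2.npz",**w); save(w,"w2.png")
E
```

```text
t 8.38 tray xyz [-184.7   64.7  119.4] world [490.6  19.  119.4] yaw-off deg [-0.   0.  -7.7] w 15.5 F [-0.1 -0.1  0.3]
```

View pics/w2.png

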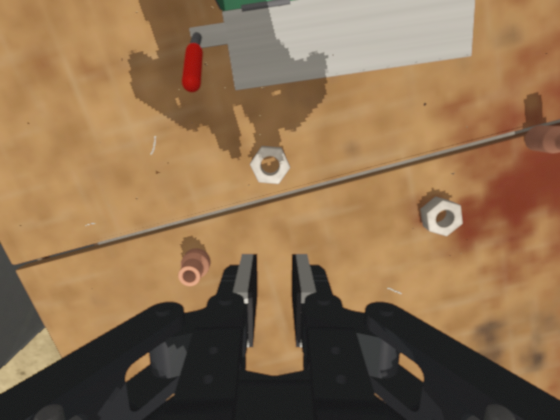

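n3 is at (270,165), nearly centred ahead of the fingers. n1 is at (442,217), the cup base at (197,262), and the flap is flat with the lever at (195,70).

Run:
```python
from h import *
d=dict(np.load("w2.npz"))
for n,u,v,z in [("n3",270,165,12),("n1",442,217,12),("flapcornerL",237,89,1),("flapcornerR",472,56,1),("cB base",199,258,0),("levertip",192,88,45)]: print(n,tr(unproj(d,u,v,z)).round(1))
p=unproj(d,270,165,12); s=ctrl.read_state(); M=R.from_euler("xyz",s["tool_rot"]).as_matrix(); print("n3 in tool",M.T@(p-s["eef_pos"]))
```

```text
n3 [-149.1   62.5   12. ]
n1 [-201.1  -50.8   12. ]
flapcornerL [-98.3  77.4   1. ]
flapcornerR [-98.9 -75.    1. ]
cB base [-213.5  125.9    0. ]
levertip [-97.6  97.   45. ]
n3 in tool [ 34.48650193  -2.5480687  107.39213837]
```

Emit:
step_arm:
  plan:
    - {"dx": 0,"dy": 0,"dz": 0,"ax": 0,"ay": 0,"az": 0.048,"gripper": 0.08}
    - {"dx": -0.006,"dy": -0.018,"dz": 0.15,"ax": 0,"ay": 0,"az": 0,"gripper": 0.08}
    - {"dx": 0,"dy": 0,"dz": 0.15,"ax": 0,"ay": 0,"az": 0,"gripper": 0.08}
    - {"dx": 0,"dy": 0,"dz": 0,"ax": 0,"ay": 0,"az": 0,"gripper": 0.08}

```text
clock: 8.93
eef_pos: [483.0, 21.3, 26.9]
tool_rot: [-3.136, 0.002, 1.235]
force: [-0.9, -0.6, 0.3]
width: 6.8
gripper_force: 0.0
```

```bash
python3 -c "
from h import *
tcp()"
```

```text
t 8.93 tray xyz [-183.4   72.6   26.9] world [483.   21.3  26.9] yaw-off deg [-3.597e+02  1.000e-01 -1.170e+01] w 6.8 F [-0.9 -0.6  0.3]
```

Emit:
step_arm:
  plan:
    - {"dx": 0.02,"dy": 0.008,"dz": -0.007,"ax": 0,"ay": 0,"az": 0,"gripper": 0.08}
    - {"dx": 0.055,"dy": 0,"dz": 0,"ax": 0,"ay": 0,"az": 0,"gripper": 0.08}
    - {"dx": 0.055,"dy": 0,"dz": 0,"ax": 0,"ay": 0,"az": 0,"gripper": 0.08}
    - {"dx": 0.055,"dy": 0,"dz": 0,"ax": 0,"ay": 0,"az": 0,"gripper": 0.08}
    - {"dx": 0.055,"dy": 0,"dz": -0.003,"ax": 0,"ay": 0,"az": 0,"gripper": 0.08}
    - {"dx": 0.055,"dy": 0,"dz": -0.003,"ax": 0,"ay": 0,"az": 0,"gripper": 0.08}
    - {"dx": 0.055,"dy": 0,"dz": 0,"ax": 0,"ay": 0,"az": 0,"gripper": 0.08}
    - {"dx": 0.055,"dy": 0,"dz": 0,"ax": 0,"ay": 0,"az": 0,"gripper": 0.08}
    - {"dx": 0.055,"dy": 0,"dz": 0,"ax": 0,"ay": 0,"az": 0,"gripper": 0.08}
    - {"dx": 0.055,"dy": 0,"dz": 0,"ax": 0,"ay": 0,"az": 0,"gripper": 0.08}
    - {"dx": 0,"dy": 0,"dz": 0,"ax": 0,"ay": 0,"az": 0,"gripper": 0.08}

```text
clock: 10.3
eef_pos: [540.0, 162.7, 35.9]
tool_rot: [3.138, 0.005, 1.229]
force: [-2.8, -9.7, 25.0]
width: 7.1
gripper_force: 14.2
```

```bash
python3 -c "
from h import *
tcp()"
```

```text
t 10.3 tray xyz [-35.7  34.6  35.9] world [540.  162.7  35.9] yaw-off deg [ -0.2   0.3 -12. ] w 7.1 F [-2.8 -9.7 25. ]
```

The fingers are riding on something, so I'll lift and look.

Emit:
step_arm:
  plan:
    - {"dx": 0,"dy": 0,"dz": -0.05,"ax": 0,"ay": 0,"az": 0,"gripper": 0.08}
    - {"dx": 0,"dy": 0,"dz": -0.2,"ax": 0,"ay": 0,"az": 0,"gripper": 0.08}
    - {"dx": -0.2,"dy": 0,"dz": -0.1,"ax": 0,"ay": 0,"az": 0,"gripper": 0.08}
    - {"dx": -0.2,"dy": 0,"dz": 0,"ax": 0,"ay": 0,"az": -0.1,"gripper": 0.08}
    - {"dx": 0,"dy": 0,"dz": 0,"ax": 0,"ay": 0,"az": -0.03,"gripper": 0.08}

```text
clock: 10.92
eef_pos: [498.5, 50.8, 136.3]
tool_rot: [-3.14, 0.004, 1.429]
force: [-0.2, 0.3, 0.2]
width: 7.0
gripper_force: 0.0
```

Run:
```python
from h import *
tcp(); w=wrist(); np.savez("w3.npz",**w); save(w,"w3.png")
```

```text
t 10.93 tray xyz [-152.2   61.1  136.3] world [498.5  50.8 136.3] yaw-off deg [-3.599e+02  2.000e-01 -5.000e-01] w 7.0 F [-0.2  0.3  0.2]
```

View pics/w3.png

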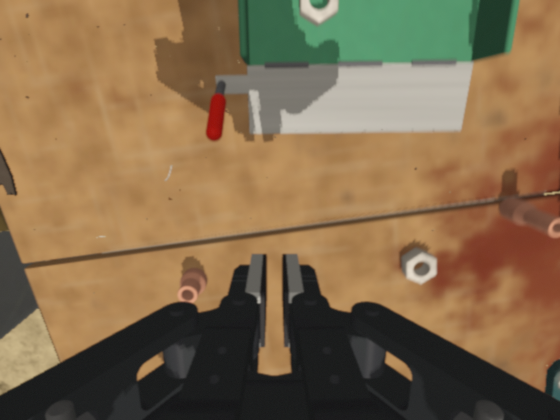

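Run:
```python
from h import *
d=dict(np.load("w3.npz"))
for n,u,v,z in [("n3",319,6,16),("n1",421,268,12),("hinge",355,64,4),("edgeL",250,133,1),("wallfrontR in",472,62,4)]: print(n,tr(unproj(d,u,v,z)).round(1))
```

```text
n3 [-20.2  32.   16. ]
n1 [-201.1  -52.6   12. ]
hinge [-52.4   5.2   4. ]
edgeL [-97.7  78.3   1. ]
wallfrontR in [-52.  -74.1   4. ]
```

Emit:
step_arm:
  plan:
    - {"dx": -0.097,"dy": 0.131,"dz": 0,"ax": 0,"ay": 0,"az": 0,"gripper": 0.14}
    - {"dx": -0.097,"dy": 0.131,"dz": 0,"ax": 0,"ay": 0,"az": 0,"gripper": 0.14}
    - {"dx": -0.097,"dy": 0.131,"dz": 0,"ax": 0,"ay": 0,"az": 0,"gripper": 0.14}
    - {"dx": 0,"dy": 0,"dz": 0,"ax": 0,"ay": 0,"az": -0.072,"gripper": 0.14}
    - {"dx": 0,"dy": 0,"dz": 0.15,"ax": 0,"ay": 0,"az": 0,"gripper": 0.14}
    - {"dx": 0,"dy": 0,"dz": 0.15,"ax": 0,"ay": 0,"az": 0,"gripper": 0.14}
    - {"dx": 0,"dy": 0,"dz": 0.045,"ax": 0,"ay": 0,"az": 0,"gripper": 0.14}
    - {"dx": 0,"dy": 0,"dz": 0,"ax": 0,"ay": 0,"az": 0,"gripper": 0.14}

```text
clock: 11.98
eef_pos: [605.3, -45.0, 32.3]
tool_rot: [-3.141, -0.001, 1.549]
force: [0.3, 0.2, 0.6]
width: 11.8
gripper_force: 0.0
```

```bash
python3 -c "
from h import *
tcp()"
```

```text
t 11.97 tray xyz [-233.   -57.5   32.3] world [605.3 -45.   32.3] yaw-off deg [-3.6e+02 -1.0e-01  6.3e+00] w 11.8 F [0.3 0.2 0.6]
```

Emit:
step_arm:
  plan:
    - {"dx": 0,"dy": -0.005,"dz": 0.013,"ax": 0,"ay": 0,"az": 0,"gripper": 0.14}
    - {"dx": 0.03,"dy": 0,"dz": 0,"ax": 0,"ay": 0,"az": 0,"gripper": 0.14}
    - {"dx": 0.055,"dy": 0,"dz": 0,"ax": 0,"ay": 0,"az": 0,"gripper": 0.14}
    - {"dx": 0.055,"dy": 0,"dz": 0,"ax": 0,"ay": 0,"az": 0,"gripper": 0.14}
    - {"dx": 0.055,"dy": 0,"dz": 0,"ax": 0,"ay": 0,"az": 0,"gripper": 0.14}
    - {"dx": 0.055,"dy": 0,"dz": 0,"ax": 0,"ay": 0,"az": 0,"gripper": 0.14}
    - {"dx": 0.055,"dy": 0,"dz": 0,"ax": 0,"ay": 0,"az": 0,"gripper": 0.14}
    - {"dx": 0.03,"dy": 0,"dz": 0,"ax": 0,"ay": 0,"az": 0,"gripper": 0.14}
    - {"dx": 0,"dy": 0,"dz": 0,"ax": 0,"ay": 0,"az": 0,"gripper": 0.14}

```text
clock: 13.1
eef_pos: [605.8, 55.0, 28.7]
tool_rot: [-3.142, -0.0, 1.549]
force: [-0.7, -0.1, -0.4]
width: 12.1
gripper_force: 0.0
```

```bash
python3 -c "
from h import *
tcp()"
```

```text
t 13.1 tray xyz [-133.9  -44.8   28.7] world [605.8  55.   28.7] yaw-off deg [-360.    -0.     6.3] w 12.1 F [-0.7 -0.1 -0.4]
```

Emit:
step_arm:
  plan:
    - {"dx": 0.035,"dy": 0,"dz": 0,"ax": 0,"ay": 0,"az": 0,"gripper": 0.14}
    - {"dx": 0.035,"dy": 0,"dz": 0,"ax": 0,"ay": 0,"az": 0,"gripper": 0.14}
    - {"dx": 0.035,"dy": 0,"dz": 0,"ax": 0,"ay": 0,"az": 0,"gripper": 0.14}
    - {"dx": 0.035,"dy": 0,"dz": 0,"ax": 0,"ay": 0,"az": 0,"gripper": 0.14}
    - {"dx": 0.035,"dy": 0,"dz": 0,"ax": 0,"ay": 0,"az": 0,"gripper": 0.14}
    - {"dx": 0.035,"dy": 0,"dz": 0,"ax": 0,"ay": 0,"az": 0,"gripper": 0.14}
    - {"dx": 0.035,"dy": 0,"dz": 0,"ax": 0,"ay": 0,"az": 0,"gripper": 0.14}
    - {"dx": 0.035,"dy": 0,"dz": 0,"ax": 0,"ay": 0,"az": 0,"gripper": 0.14}
    - {"dx": 0.035,"dy": 0,"dz": 0,"ax": 0,"ay": 0,"az": 0,"gripper": 0.14}
    - {"dx": 0.035,"dy": 0,"dz": 0,"ax": 0,"ay": 0,"az": 0,"gripper": 0.14}
    - {"dx": 0,"dy": 0,"dz": 0,"ax": 0,"ay": 0,"az": 0,"gripper": 0.14}

```text
clock: 14.48
eef_pos: [608.2, 160.6, 28.8]
tool_rot: [3.141, -0.001, 1.549]
force: [0.1, 0.1, -0.3]
width: 12.1
gripper_force: 0.0
```

```bash
python3 -c "
from h import *
tcp()"
```

```text
t 14.47 tray xyz [-28.9 -33.3  28.8] world [608.2 160.6  28.8] yaw-off deg [-0.  -0.1  6.3] w 12.1 F [ 0.1  0.1 -0.3]
```

Emit:
step_arm:
  plan:
    - {"dx": 0,"dy": 0,"dz": -0.2,"ax": 0,"ay": 0,"az": 0,"gripper": 0.14}
    - {"dx": -0.1,"dy": -0.05,"dz": -0.18,"ax": 0,"ay": 0,"az": 0,"gripper": 0.14}
    - {"dx": -0.1,"dy": -0.05,"dz": -0.18,"ax": 0,"ay": 0,"az": 0.07,"gripper": 0.14}
    - {"dx": -0.05,"dy": 0,"dz": 0,"ax": 0,"ay": 0,"az": 0,"gripper": 0.0}
    - {"dx": 0,"dy": 0,"dz": 0,"ax": 0,"ay": 0,"az": 0,"gripper": 0.0}

```text
clock: 15.1
eef_pos: [575.3, 83.6, 194.7]
tool_rot: [-3.142, 0.001, 1.435]
force: [-0.1, -0.3, 0.3]
width: -0.1
gripper_force: 0.0
```

Run:
```python
from h import *
tcp(); w=wrist(); np.savez("w4.npz",**w); save(w,"w4.png")
```

```text
t 15.1 tray xyz [-109.5  -10.8  194.7] world [575.3  83.6 194.7] yaw-off deg [-3.6e+02  1.0e-01 -2.0e-01] w -0.1 F [-0.1 -0.3  0.3]
```

View pics/w4.png

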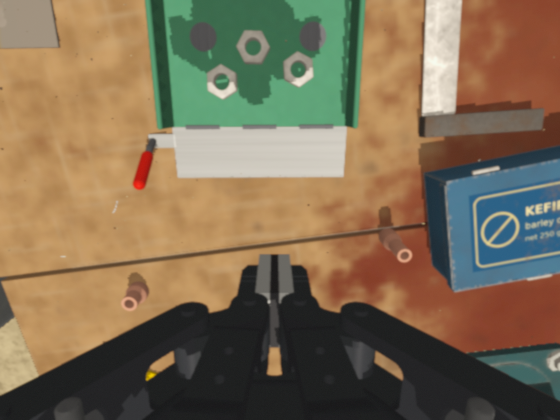

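All three nuts are in the tray at (253,46), (222,82) and (299,70), and both cups are standing. Next is the lever.

Emit:
step_arm:
  plan:
    - {"dx": -0.034,"dy": -0.183,"dz": 0,"ax": 0,"ay": 0,"az": 0,"gripper": 0.0}
    - {"dx": -0.034,"dy": -0.183,"dz": 0,"ax": 0,"ay": 0,"az": 0,"gripper": 0.0}
    - {"dx": 0,"dy": 0,"dz": 0.16,"ax": 0,"ay": 0,"az": 0,"gripper": 0.0}
    - {"dx": 0,"dy": 0,"dz": 0.16,"ax": 0,"ay": 0,"az": 0,"gripper": 0.0}
    - {"dx": 0,"dy": 0,"dz": 0.165,"ax": 0,"ay": 0,"az": 0,"gripper": 0.0}
    - {"dx": 0,"dy": 0,"dz": 0,"ax": 0,"ay": 0,"az": 0,"gripper": 0.0}

```text
clock: 15.9
eef_pos: [460.6, 80.8, 45.7]
tool_rot: [-3.133, 0.003, 1.441]
force: [-0.6, -0.2, 0.7]
width: -0.0
gripper_force: 0.0
```

```bash
python3 -c "
from h import *
tcp()"
```

```text
t 15.9 tray xyz [-127.4  102.5   45.7] world [460.6  80.8  45.7] yaw-off deg [-3.595e+02  2.000e-01  1.000e-01] w -0.0 F [-0.6 -0.2  0.7]
```

Emit:
step_arm:
  plan:
    - {"dx": 0.028,"dy": 0.008,"dz": 0,"ax": 0,"ay": 0,"az": 0,"gripper": 0.0}
    - {"dx": 0.028,"dy": 0,"dz": 0,"ax": 0,"ay": 0,"az": 0,"gripper": 0.0}
    - {"dx": 0.028,"dy": 0,"dz": 0,"ax": 0,"ay": 0,"az": 0,"gripper": 0.0}
    - {"dx": 0.028,"dy": 0,"dz": 0,"ax": 0,"ay": 0,"az": 0,"gripper": 0.0}
    - {"dx": 0.028,"dy": 0,"dz": 0,"ax": 0,"ay": 0,"az": 0,"gripper": 0.0}
    - {"dx": 0.028,"dy": 0,"dz": 0,"ax": 0,"ay": 0,"az": 0,"gripper": 0.0}
    - {"dx": 0.028,"dy": 0,"dz": 0,"ax": 0,"ay": 0,"az": 0,"gripper": 0.0}
    - {"dx": 0.028,"dy": 0,"dz": 0,"ax": 0,"ay": 0,"az": 0,"gripper": 0.0}
    - {"dx": 0,"dy": 0,"dz": 0,"ax": 0,"ay": 0,"az": 0,"gripper": 0.0}

```text
clock: 17.02
eef_pos: [475.4, 147.9, 49.3]
tool_rot: [3.141, -0.002, 1.439]
force: [0.2, 0.4, -0.0]
width: 0.4
gripper_force: 0.0
```

```bash
python3 -c "
from h import *
tcp()"
```

```text
t 17.02 tray xyz [-58.9  96.7  49.3] world [475.4 147.9  49.3] yaw-off deg [-0.  -0.1  0. ] w 0.4 F [ 0.2  0.4 -0. ]
```

Emit:
step_arm:
  plan:
    - {"dx": -0.02,"dy": -0.006,"dz": -0.08,"ax": 0,"ay": 0,"az": 0,"gripper": 0.0}
    - {"dx": 0,"dy": 0,"dz": -0.08,"ax": 0,"ay": 0,"az": 0,"gripper": 0.0}
    - {"dx": 0.083,"dy": 0,"dz": 0,"ax": 0,"ay": 0,"az": 0,"gripper": 0.0}
    - {"dx": 0.083,"dy": 0,"dz": 0,"ax": 0,"ay": 0,"az": 0,"gripper": 0.0}
    - {"dx": 0,"dy": 0,"dz": 0.03,"ax": 0,"ay": 0,"az": 0,"gripper": 0.0}
    - {"dx": 0,"dy": 0,"dz": 0.03,"ax": 0,"ay": 0,"az": 0,"gripper": 0.0}
    - {"dx": 0,"dy": 0,"dz": 0.02,"ax": 0,"ay": 0,"az": 0,"gripper": 0.0}
    - {"dx": 0,"dy": 0,"dz": 0,"ax": 0,"ay": 0,"az": 0,"gripper": 0.0}

```text
clock: 18.02
eef_pos: [481.1, 198.5, 75.4]
tool_rot: [3.136, -0.015, 1.442]
force: [-2.2, 14.6, 17.0]
width: -0.3
gripper_force: 10.7
```

```bash
python3 -c "
from h import *
tcp()"
```

```text
t 18.02 tray xyz [-8.  97.7 75.4] world [481.1 198.5  75.4] yaw-off deg [-0.3 -0.9  0.2] w -0.3 F [-2.2 14.6 17. ]
```

Run:
```python
from h import *
b=ctrl.get_image("side"); np.savez("s5.npz",**b); c=b["color"][170:290,190:350]; cv2.imwrite("pics/s5.png",cv2.cvtColor(cv2.resize(c,None,fx=5,fy=5,interpolation=cv2.INTER_CUBIC),cv2.COLOR_RGB2BGR))
```

```text
(no output)
```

View pics/s5.png

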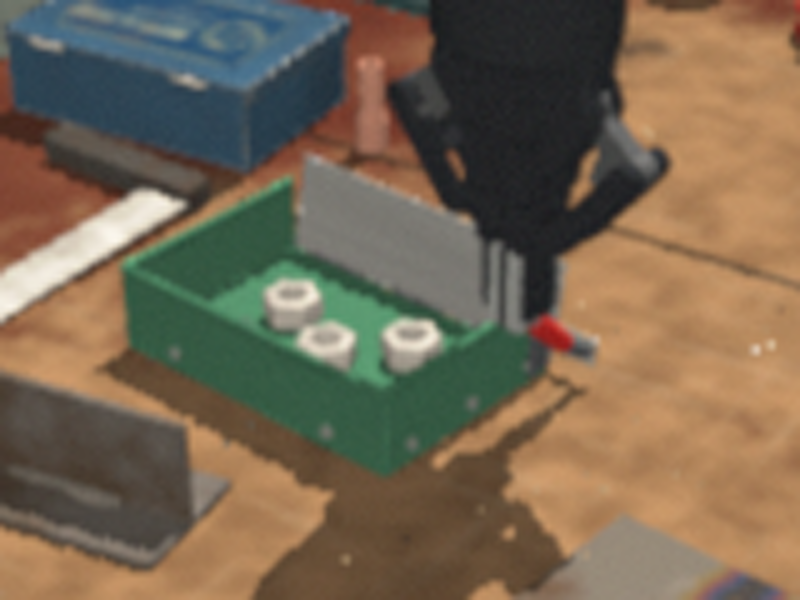

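The flap looks upright and all three nuts are inside. I'll back off upwards and measure the flap angle.

Emit:
step_arm:
  plan:
    - {"dx": 0,"dy": 0,"dz": -0.1,"ax": 0,"ay": 0,"az": 0,"gripper": 0.0}
    - {"dx": -0.1,"dy": 0,"dz": -0.2,"ax": 0,"ay": 0,"az": 0,"gripper": 0.0}
    - {"dx": -0.18,"dy": 0.13,"dz": -0.15,"ax": 0,"ay": 0,"az": 0,"gripper": 0.0}
    - {"dx": 0,"dy": 0.13,"dz": 0,"ax": 0,"ay": 0,"az": 0,"gripper": 0.0}
    - {"dx": 0,"dy": 0,"dz": 0,"ax": 0,"ay": 0,"az": 0,"gripper": 0.0}

```text
clock: 18.7
eef_pos: [541.0, 108.2, 193.7]
tool_rot: [3.14, 0.001, 1.431]
force: [-0.0, 0.3, -0.6]
width: -0.2
gripper_force: 0.0
```

Run:
```python
from h import *
tcp(); w=wrist(); save(w,"w6.png"); np.savez("w6.npz",**w)
s=ctrl.get_image("side")
for n,im in(("s",s),("w",w)):
    P=tr(cloud(im)).reshape(-1,3); m=(abs(P[:,0]+55)<25)&(abs(P[:,1])<65)&(P[:,2]>12)&(P[:,2]<60); Q=P[m]
    if len(Q)>30:
        k=np.polyfit(Q[:,2],Q[:,0],1); r=np.abs(np.polyval(k,Q[:,2])-Q[:,0]); Q=Q[r<4]; print(n,len(Q),np.polyfit(Q[:,2],Q[:,0],1),Q[:,2].max())
hs=cv2.cvtColor(w["color"],cv2.COLOR_RGB2HSV); P=tr(cloud(w))
m=((hs[...,0]<6)|(hs[...,0]>174))&(hs[...,1]>180)&(abs(P[...,1]-95)<12)&(P[...,0]>-110); L=P[m]; print("lever",len(L),L.min(0),L.max(0),np.polyfit(L[:,0],L[:,2],1) if len(L)>5 else 0)
```

```text
t 18.7 tray xyz [-89.7  26.4 193.7] world [541.  108.2 193.7] yaw-off deg [-0.1  0.  -0.4] w -0.2 F [-0.   0.3 -0.6]
s 708 [ -0.22520081 -51.99093794] 51.88822252451109
w 2928 [ -0.23979014 -51.71083505] 50.19396760271496
lever 436 [-42.28235452  92.07144713  30.96242484] [-13.38056909 101.68958588  56.81169208] [ 0.90831442 70.85514953]
```

View pics/w6.png

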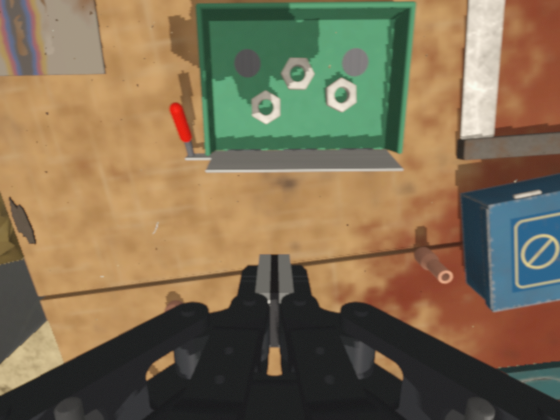

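The flap is about 0.23 rad short of shut, because the finger jammed on the lever's end. I'll push the flap's outer face directly towards +x.

Emit:
step_arm:
  plan:
    - {"dx": 0,"dy": 0,"dz": 0.16,"ax": 0,"ay": 0,"az": 0,"gripper": 0.0}
    - {"dx": 0,"dy": 0,"dz": 0.16,"ax": 0,"ay": 0,"az": 0,"gripper": 0.0}
    - {"dx": 0,"dy": 0,"dz": 0.15,"ax": 0,"ay": 0,"az": 0,"gripper": 0.0}
    - {"dx": 0.02,"dy": 0,"dz": 0,"ax": 0,"ay": 0,"az": 0,"gripper": 0.0}
    - {"dx": 0.02,"dy": 0,"dz": 0,"ax": 0,"ay": 0,"az": 0,"gripper": 0.0}
    - {"dx": 0.02,"dy": 0,"dz": 0,"ax": 0,"ay": 0,"az": 0,"gripper": 0.0}
    - {"dx": 0.015,"dy": 0,"dz": 0,"ax": 0,"ay": 0,"az": 0,"gripper": 0.0}
    - {"dx": 0,"dy": 0,"dz": 0,"ax": 0,"ay": 0,"az": 0,"gripper": 0.0}

```text
clock: 19.8
eef_pos: [542.2, 132.5, 54.4]
tool_rot: [3.14, 0.002, 1.437]
force: [-0.0, -4.1, 2.3]
width: 0.1
gripper_force: 2.0
```

```bash
python3 -c "
from h import *
tcp()"
```

```text
t 19.8 tray xyz [-65.4  28.4  54.4] world [542.2 132.5  54.4] yaw-off deg [-0.1  0.1 -0.1] w 0.1 F [-0.  -4.1  2.3]
```

Emit:
step_arm:
  plan:
    - {"dx": 0.006,"dy": 0,"dz": 0,"ax": 0,"ay": 0,"az": 0,"gripper": 0.0}
    - {"dx": 0.005,"dy": 0,"dz": 0,"ax": 0,"ay": 0,"az": 0,"gripper": 0.0}
    - {"dx": 0,"dy": 0,"dz": 0,"ax": 0,"ay": 0,"az": 0,"gripper": 0.0}
    - {"dx": 0,"dy": 0,"dz": 0,"ax": 0,"ay": 0,"az": 0,"gripper": 0.0}

```text
clock: 20.3
eef_pos: [542.1, 132.7, 54.0]
tool_rot: [3.142, 0.006, 1.435]
force: [-1.6, -9.6, 7.6]
width: -0.1
gripper_force: 4.8
```

```bash
python3 -c "
from h import *
tcp()"
```

```text
t 20.3 tray xyz [-65.2  28.6  54. ] world [542.1 132.7  54. ] yaw-off deg [-0.   0.4 -0.3] w -0.1 F [-1.6 -9.6  7.6]
```

Emit:
step_arm:
  plan:
    - {"dx": -0.08,"dy": 0,"dz": 0,"ax": 0,"ay": 0,"az": 0,"gripper": 0.0}
    - {"dx": -0.05,"dy": 0,"dz": -0.15,"ax": 0,"ay": 0,"az": 0,"gripper": 0.0}
    - {"dx": 0,"dy": 0,"dz": -0.2,"ax": 0,"ay": 0,"az": 0,"gripper": 0.0}
    - {"dx": 0,"dy": 0,"dz": -0.15,"ax": 0,"ay": 0,"az": 0,"gripper": 0.0}
    - {"dx": 0,"dy": 0,"dz": 0,"ax": 0,"ay": 0,"az": 0,"gripper": 0.0}
    - {"dx": 0,"dy": 0,"dz": 0,"ax": 0,"ay": 0,"az": 0,"gripper": 0.0}

```text
clock: 21.05
eef_pos: [536.8, 98.5, 203.2]
tool_rot: [3.141, -0.0, 1.438]
force: [-0.2, -0.1, -0.5]
width: -0.3
gripper_force: 0.0
```

Run:
```python
from h import *
tcp(); w=wrist(); s=ctrl.get_image("side")
for n,im in(("s",s),("w",w)):
    P=tr(cloud(im)).reshape(-1,3); m=(abs(P[:,0]+55)<15)&(abs(P[:,1])<65)&(P[:,2]>12)&(P[:,2]<60); Q=P[m]
    k=np.polyfit(Q[:,2],Q[:,0],1); r=np.abs(np.polyval(k,Q[:,2])-Q[:,0]); Q=Q[r<4]; print(n,len(Q),np.polyfit(Q[:,2],Q[:,0],1),Q[:,2].max())
hs=cv2.cvtColor(w["color"],cv2.COLOR_RGB2HSV); P=tr(cloud(w))
m=((hs[...,0]<6)|(hs[...,0]>174))&(hs[...,1]>180)&(abs(P[...,1]-95)<12)&(P[...,0]>-110); L=P[m]; print("lever",len(L),L.min(0),L.max(0),np.polyfit(L[:,0],L[:,2],1))
```

```text
t 21.05 tray xyz [-99.8  29.4 203.2] world [536.8  98.5 203.2] yaw-off deg [-0.  -0.  -0.1] w -0.3 F [-0.2 -0.1 -0.5]
s 637 [-4.06323333e-03 -5.27939633e+01] 51.73658307860177
w 960 [-3.21584855e-02 -5.20387108e+01] 52.108979049448465
lever 497 [-37.36577259  91.6155305   25.62526753] [ -4.46103673 101.70645493  47.88805123] [ 0.60745599 50.83988146]
```

```bash
python3 -c "
from cell import ctrl
print(ctrl.finish_job())"
```

```text
the job is handed in; nothing more can be done
None
```

All three nuts were swept into the tray and the flap measured shut (within about 0.03 rad of upright) just before I handed the job in at 21 s; the hand-in gave no verdict.

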